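# Comb the drill cores into their tray grooves

### The job

The washed drill cores lie askew across the ribs of the grooved core tray. Take the wooden-handled comb from its rest and draw it across the tray from one end to the other, its white runners riding lightly on the two metal rails, so that the tines turn the cores and every core drops fully into a groove of its own; if one binds, ease back and comb again. Never press hard on the tray or on the brittle cores, keep the fingers off them, leave the other things alone, and put the comb back upright on its rest.

Things in the scene. Friction and masses are not known exactly. Their poses are not given: they have to be found in the camera images.
- core_tray: Grey steel stand, fixed, that carries the wooden core tray; origin on the table under the tray's middle. Tray 136 (x) by 230 (y) mm. Eight grooves along x, 100 mm long, 15 mm wide, 9.4 mm deep, centred at y = -70, -50 ... +70 mm; rib crests 25.5 mm above the table. Beyond |y| = 83 mm a dark apron rises 15 degrees outward to end walls at |y| = 109 mm.
- core_tray_mid (a point): Middle of the tray at the height of the tops of its two flat metal rails (the tray's highest part), 41.5 mm above the table; axes as the stand's. Rails 16 mm wide, 228 mm long, along y at x = -58 and +58 mm. The tray is clamped on a stiff pivot here for draining, tipped up to 1.3 degrees either way along y: rail ends up to 2.3 mm above or below; no reading shows it.
- comb_grip (a point): Comb, 0.16 kg: middle of its upright wooden grip, 44 (x) by 20 (y) by 56 (z) mm; z up, x along the comb's 128 mm aluminium bar. Grip it across the 20 mm, fingers closing along y. The runner soles lie 52 mm below this point, the bar 32 to 43 mm below it.
- comb_sole (a point): Comb: midway between the soles of its two white runners, at x = -58 and +58 mm, 10 mm wide, 28 mm long along y. Six polished steel tines, 5 mm thick, x = -40 to +40 mm, y = 0, reach 12 mm below the soles: with the soles on the rails they pass 4 mm above the ribs, push cores lying on ribs and clear seated ones. All rigid: 1 mm lower is pressing hard. Runner friction about 0.6.
- comb_rest_mid (a point): Comb rest, fixed: wooden base 150 by 60 mm, two pads at x = -58 and +58 mm, tops 22 mm above the table; this point is midway between the pad tops. The runners stand on the pads between lips (9 mm high, 41 mm apart along y), tines hanging between the pads. The comb starts here, within a few mm and degrees of the rest's axes.
- core_red_mid (a point): Drill core, brick-red stone rod, 12 mm diameter, 72 mm long, 22 g, along its x; this point is its centre. Its centre is 31.5 mm above the table when it lies on the ribs, 22.5 mm when it lies in a groove, both give or take 1.5 mm for the tray's tilt (its top then 3 mm above the ribs). At the start it lies across the ribs, 35 to 46 degrees askew.
- core_grey_mid (a point): Drill core, dark grey stone rod, 12 mm diameter, 72 mm long, 22 g, along its x; this point is its centre. Its centre is 31.5 mm above the table when it lies on the ribs, 22.5 mm when it lies in a groove, both give or take 1.5 mm for the tray's tilt (its top then 3 mm above the ribs). At the start it lies across the ribs, 35 to 46 degrees askew.
- core_cream_mid (a point): Drill core, cream sandstone stone rod, 12 mm diameter, 72 mm long, 22 g, along its x; this point is its centre. Its centre is 31.5 mm above the table when it lies on the ribs, 22.5 mm when it lies in a groove, both give or take 1.5 mm for the tray's tilt (its top then 3 mm above the ribs). At the start it lies across the ribs, 35 to 46 degrees askew.
- core_green_mid (a point): Drill core, grey-green stone rod, 12 mm diameter, 72 mm long, 22 g, along its x; this point is its centre. Its centre is 31.5 mm above the table when it lies on the ribs, 22.5 mm when it lies in a groove, both give or take 1.5 mm for the tray's tilt (its top then 3 mm above the ribs). At the start it lies across the ribs, 35 to 46 degrees askew.
- core_white_mid (a point): Drill core, off-white stone rod, 12 mm diameter, 72 mm long, 22 g, along its x; this point is its centre. Its centre is 31.5 mm above the table when it lies on the ribs, 22.5 mm when it lies in a groove, both give or take 1.5 mm for the tray's tilt (its top then 3 mm above the ribs). At the start it lies across the ribs, 35 to 46 degrees askew.
- jar_a: White pot with yellow-topped cap, 34 mm diameter, 50 mm high, behind the tray; bystander. Origin at its base.
- cup_red: Sample cup with red lid, 50 mm diameter, 73 mm high, behind the tray; bystander. Origin at its base.
- marker: Felt marker, 132 mm long, left of the tray; bystander. Origin under its middle.
- loupe: Folding loupe, 36 by 47 by 11 mm, right of the card trays; bystander. Origin under its middle.
- vial_a: Small glass vial with white cap, 53 mm high, back right; bystander. Origin at its base.

How it is judged:
By the outcome, as a careful person would: the job done as asked, in the order asked, and still so for the second after the job is handed in, with the robot touching nothing.
It also fails if it takes over 72 s, if anything falls off the work surface, if the arm or the gripper's body presses on something with over 40 N, if the wrist force passes 120 N, or if a joint passes its speed limit or range.

### The arm

A 6-joint arm with a two-finger parallel gripper is mounted at the origin on a cart in front of the work surface, level with it; the furniture and walls round the work are solid. World frame = base frame: x ahead of the robot, y to its left, z up, the work surface at z = 0. Lengths are in mm, angles in degrees, forces in N, time in s.
With the tool pointing down it reaches from about 300 to 850 mm from the base axis. Payload 4.2 kg.
Tool frame: the origin (TCP) lies between the finger pads; the fingertips stand 22 mm ahead of it and the grasp point (between the pads) lies 3 mm ahead of it (env.finger_overhang is the distance from the TCP to the fingertips, in mm); z points along the fingers, y is the line along which they close (so a half turn about z gives the same grasp; the last joint's range is limited). The gripper opens to 91 mm and grips with 3 to 60 N. Pads are 32 mm wide; open, the fingers measure 118 mm over their backs; the gripper's body (76 mm by 178 mm) begins 60 mm behind the grasp point.
Start: joints at [-67.666, 18.312, 89.639, -0, 72.044, -1.146], TCP at [229.099, -527.404, 235.976] pointing down, gripper open.
Joint ranges: [-177.97, 177.97], [-48.28, 115.42], [12.27, 149.76], [-77.06, 257.06], [2.81, 150.46], [-146.56, 146.56]. Speed limits (degrees/s): [147.25, 147.25, 180, 180, 180, 180].

### API

Orientations are given as [roll, pitch, yaw] about the fixed x, y, z axes, in that order (R = Rz(yaw) Ry(pitch) Rx(roll)).
In Python, from workcell import state, cams, ticket, look_for, outline_of, env gives the robot as it stands.
- The arm moves only by the tool servo_tool, never from a script. Its argument "steps" is a list of rows, each a list of 3 entries, a list of its own where there are three numbers: the closure in counts, from 0 (fully open) to 255 (shut), then the shift along the tool's x, y, z in mm, then the turn, a rotation vector about the tool's x, y, z in rad. A call has exactly 10 rows; each row shifts and turns the commanded pose from where the row before left it, along the tool's axes as they then stand; what a row does not reach is not made up. A row lasts 1/10 s, in which the tool goes at most 50 mm and 8.59 degrees, less where a joint would pass 70% of its speed; a pose out of reach is approached as far as the arm can. A call with a gripper value outside its range is refused whole. The fingers move at their own pace and stop on an object; "squeeze" is the grip in N (left out, the last holds). Time passes only in rows, so rows that do not move let the fingers close, or fill a call up. It gives the time, the measured TCP pose, the force, the opening and the grip force at its end, in the units of the state.
- state(): the state, without advancing time (a new reading comes with each control period).
- cams.grab_frame(name): name is "scene" or "top" or "wrist"; returns a dict with "color" (480x640x3 uint8, red, green, blue), "z_map" (480x640 float32, mm along the optical axis (not along the pixel's ray), 0 where there is no reading), "fovy" (degrees; the focal length in pixels is half the picture's height over the tangent of half this angle, whatever the lens; pixels are square), "cx", "cy" (the principal point, pixels), "eye" and "rotation" of the camera in the world; the wrist camera has in their place "tool_from_camera" (4x4, takes a point from camera to tool coordinates, whose origin is the TCP and whose axes are the flange's). Camera axes: x right, y up, looking along -z (the intrinsics and any distortion apply to the point x, -y, -z); pixel columns grow to the right and rows downward; lengths in mm; the calibration is good to about 2 mm. A picture is of the moment at which its call begins: read the wrist's pose just before it.
- ticket.job_done(): hands the job in; it is judged then, once.
Trained networks look in a picture, given as the dict that the camera call returned (one of the last four; its "shot" number tells which), for a name from the list of things; names that differ only in an ending like _2 or _b are one class to them, and where a whole thing is asked for, a point or a joint stands for the part that bears it (a point fixed in the world has none). Each returns a list of dicts, best first, with "confidence" (0 to 1); they miss things now and then, are a little off and sometimes report something else, mostly with a low value. They report only what shows in the picture. A call takes as long as a camera call.
- look_for(picture, thing): "at" ([column, row] in pixels, amid what is visible of it).
- outline_of(picture, thing): "pixels" (480x640 bool, what is visible of it) and "at" ([column, row] in pixels, amid what is visible of it).
The state is a dict: "time_s": time; "qpos": joint angles; "qvel": joint speeds; "effort": joint torques, N m; "ee_pos": TCP position; "ee_rot": TCP orientation; "force": force on the tool from outside, world axes, zero at the start; "torque": the same for the moment, N m; "gripper_width": finger opening in mm; "gripper_force": force on a finger pad.
Only numpy, scipy, OpenCV 4.12 (cv2) and the standard library are available. Lean on these libraries where they do the work, as an engineer would, in place of code of your own. Each camera call takes 0.05 s, during which the arm holds its last target. There are 200 camera calls.

## Working session

There is one attempt and no reset: what is moved stays moved. The work goes in short steps, Python scripts to look and compute and a tool call to move; the robot and the scene stay as the last step left them, time stands still between calls to the robot, and variables do not carry over. Pictures are saved under pics/ and viewed, at most 10 in all, crops included, and the job is handed in when it is done.

Besides the shell and the picture viewer there is one more tool, called by a JSON object that holds its "method" and its "body", one argument or row to a line. servo_tool: Moves the arm, as the interface text tells. Its arguments: {"type":"object","properties":{"steps":{"type":"array","items":{"type":"array"}},"squeeze":{"type":"number"}},"required":["steps"]}

```bash
mkdir -p pics
cat > h.py <<'E'
import numpy as np, cv2
from workcell import state, cams, ticket, look_for, outline_of, env
from scipy.spatial.transform import Rotation as R
def pose():
    s=state(); return np.array(s["ee_pos"]),R.from_euler('xyz',s["ee_rot"],degrees=True)
def grab(n):
    p,r=pose(); f=cams.grab_frame(n); f["p"],f["r"]=p,r; return f
def cloud(f):
    h,w=f["z_map"].shape; fl=h/2/np.tan(np.radians(f["fovy"])/2)
    u,v=np.meshgrid(np.arange(w),np.arange(h)); z=f["z_map"]
    P=np.stack([(u-f["cx"])/fl*z,-(v-f["cy"])/fl*z,-z],-1)
    if "eye" in f: W=P@np.array(f["rotation"]).T+np.array(f["eye"])
    else:
        T=np.array(f["tool_from_camera"]); W=P@T[:3,:3].T+T[:3,3]; W=W@f["r"].as_matrix().T+f["p"]
    W[z==0]=np.nan; return W
def save(f,n): cv2.imwrite("pics/"+n,f["color"][:,:,::-1])
E
python3 - <<'E'
from h import *
s=state(); print(s)
f=grab("top"); print({k:(v if np.size(v)<20 else 0) for k,v in f.items()})
W=cloud(f); save(f,"top.png")
for n in ["core_tray","comb_grip","comb_rest_mid","core_red_mid","core_grey_mid","core_cream_mid","core_green_mid","core_white_mid"]:
    for o in outline_of(f,n)[:2]:
        m=o["pixels"]; P=W[m]; P=P[~np.isnan(P[:,0])]
        c,sz,a=cv2.minAreaRect(P[:,:2].astype(np.float32))
        print(n,round(o["confidence"],2),np.round(o["at"]),m.sum(),np.nanmedian(P,0).round(1),np.percentile(P[:,2],[5,95]).round(),np.round(c,1),np.round(sz,1),round(a,1))
f=grab("scene"); save(f,"scene.png")
E
```

```text
{'time_s': 0.0, 'qpos': array([-6.76659956e+01,  1.83504050e+01,  8.97081978e+01,  4.35909993e-04,
        7.20434732e+01, -1.14696344e+00]), 'qvel': array([ 0.02922817,  0.09410612,  0.00132925,  0.10331093, -0.06345125,
       -0.01784753]), 'effort': array([ 6.57786359e-05, -4.12461805e+01, -2.31969362e+01,  7.23748212e-02,
        4.55452956e-02, -1.66270465e-04]), 'ee_pos': array([ 228.91553308, -526.94284045,  235.12050151]), 'ee_rot': array([-1.79897953e+02, -2.45760380e-03,  2.34808309e+01]), 'force': array([ 0.54920607, -0.54154484, -0.38944773]), 'torque': array([ 0.01746563,  0.00369591, -0.03943291]), 'gripper_force': 0.0, 'gripper_width': 90.95405503824699}
{'color': 0, 'z_map': 0, 'fovy': 49.58474416721637, 'cx': 323.4892230066767, 'cy': 239.15663518379225, 'eye': array([ 499.43697257, -126.99699333,  984.10029939]), 'rotation': array([  7.20884913,   0.13428859, -88.88126197]), 'shot': 1, 'p': array([ 228.91553308, -526.94284045,  235.12050151]), 'r': Rotation.from_matrix(array([[ 9.17193430e-01,  3.98441669e-01, -6.70308175e-04],
                            [ 3.98442230e-01, -9.17191945e-01,  1.65066706e-03],
                            [ 4.28932780e-05, -1.78106006e-03, -9.99998413e-01]]))}Traceback (most recent call last):
  File "<stdin>", line 4, in <module>
  File "h.py", line 12, in cloud
    if "eye" in f: W=P@np.array(f["rotation"]).T+np.array(f["eye"])
                     ~~~~~~~~~~~~~~~~~~~~~~~~~~~^~~~~~~~~~~~~~~~~~~
ValueError: operands could not be broadcast together with shapes (480,640) (3,)
```

```bash
sed -i 's/np.array(f\["rotation"\]).T/R.from_euler("xyz",f["rotation"],degrees=True).as_matrix().T/' h.py
cat > m.py <<'E'
from h import *
def rep(f,W,names):
    for n in names:
      for o in outline_of(f,n)[:2]:
        m=cv2.erode(o["pixels"].astype(np.uint8),np.ones((3,3)))>0; P=W[m]; P=P[~np.isnan(P[:,0])]
        if len(P)<5: print(n,"few");continue
        c,sz,a=cv2.minAreaRect(P[:,:2].astype(np.float32))
        print(n,round(o["confidence"],2),np.round(o["at"]),m.sum(),np.nanmedian(P,0).round(1),np.percentile(P[:,2],[5,95]).round(),np.round(c,1),np.round(sz,1),round(a,1))
ALL=["core_tray","comb_grip","comb_rest_mid","core_red_mid","core_grey_mid","core_cream_mid","core_green_mid","core_white_mid"]
E
python3 - <<'E'
from m import *
f=grab("top"); W=cloud(f); save(f,"top.png"); np.save("top.npy",W)
rep(f,W,ALL)
f=grab("scene"); save(f,"scene.png")
E
```

```text
core_tray 0.59 [254. 267.] 8068 [559.9  -2.4  28.4] [10. 44.] [559.6  -3.1] [226.8 171.2] 85.1
comb_grip 0.67 [417. 282.] 554 [ 541.  -285.    86.4] [ 37. 104.] [ 542.9 -289. ] [ 20.9 122.8] 74.4
comb_rest_mid 0.96 [405. 286.] 1378 [ 533.4 -276.8    8. ] [ 5. 31.] [ 540.8 -287. ] [ 57.8 147.3] 73.9
core_red_mid 0.6 [242. 268.] 140 [565.9  21.6  38.5] [35. 42.] [568.1  23. ] [66.9  7.3] 34.6
core_red_mid 0.46 [256. 270.] 7638 [560.1  -1.9  28.7] [14. 44.] [558.2  -2.6] [226.5 166.2] 84.8
core_grey_mid 0.72 [269. 266.] 163 [565.8 -26.   38. ] [35. 41.] [566.4 -25.5] [68.6  8.6] 31.7
core_cream_mid 0.77 [230. 263.] 103 [570.1  45.5  38.3] [36. 41.] [569.2  45.3] [66.4  5.4] 32.2
core_green_mid 0.62 [283. 268.] 159 [567.1 -46.2  38.3] [35. 41.] [564.8 -49.2] [64.7  9.6] 35.4
core_white_mid 0.72 [256. 263.] 173 [570.9   1.4  38.2] [35. 40.] [566.6  -1.4] [68.6 12.1] 39.2
```

View pics/top.png

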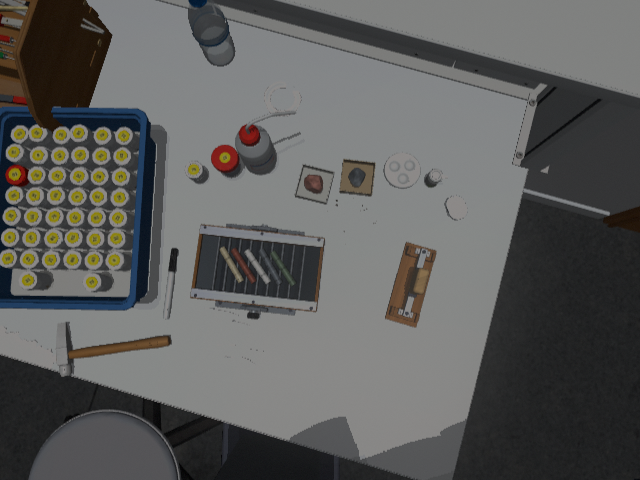

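The top view shows the tray around (258,268) with the five cores askew, and the comb on its rest around (415,283). Depths agree with the stated heights. I'll move above the comb.

{"method": "servo_tool", "body": {
  "steps": [
    [0,[0,0,0],[0,0,0.138]],
    [0,[0,0,0],[0,0,0.138]],
    [0,[0,0,0],[0,0,0.138]],
    [0,[0,0,0],[0,0,0.138]],
    [0,[0,0,0],[0,0,0.138]],
    [0,[29,-39,0],[0,0,0]],
    [0,[29,-39,0],[0,0,0]],
    [0,[29,-39,0],[0,0,0]],
    [0,[29,-39,0],[0,0,0]],
    [0,[29,-39,0],[0,0,0]]
  ]
}}

```text
time_s: 1.55
ee_pos: [423.7, -378.8, 236.2]
ee_rot: [180.0, -0.0, -16.1]
force: [0.5, -0.4, 0.3]
gripper_width: 91.0
gripper_force: 0.0
```

{"method": "servo_tool", "body": {
  "steps": [
    [0,[29,-39,0],[0,0,0]],
    [0,[29,-39,0],[0,0,0]],
    [0,[29,-39,0],[0,0,0]],
    [0,[0,0,0],[0,0,0]],
    [0,[0,0,0],[0,0,0]],
    [0,[0,0,0],[0,0,0]],
    [0,[0,0,0],[0,0,0]],
    [0,[0,0,0],[0,0,0]],
    [0,[0,0,0],[0,0,0]],
    [0,[0,0,0],[0,0,0]]
  ]
}}

```text
time_s: 2.55
ee_pos: [537.9, -292.2, 236.1]
ee_rot: [180.0, -0.0, -16.1]
force: [-0.2, 0.9, -0.3]
gripper_width: 91.0
gripper_force: 0.0
```

Run:
```python
from m import *
s=state(); print(s["ee_pos"],s["ee_rot"],s["force"])
f=grab("wrist"); W=cloud(f); save(f,"w1.png"); np.save("w1.npy",W)
rep(f,W,["comb_grip","comb_rest_mid","comb_sole"])
# grip top
m=(W[...,2]>90)&(W[...,2]<115); P=W[m]; c,sz,a=cv2.minAreaRect(P[:,:2].astype(np.float32)); print("griptop",len(P),np.median(P,0),c,sz,a)
# tray from top camera
W=np.load("top.npy"); r=(abs(W[...,0]-560)<110)&(abs(W[...,1]+2)<130)
m=r&(W[...,2]>36)&(W[...,2]<60); P=W[m];
x=np.array([np.cos(np.radians(-4.9)),np.sin(np.radians(-4.9))]);y=np.array([-x[1],x[0]])
q=P[:,:2]-[560,-2.5]; X=q@x;Y=q@y
for s in(-1,1):
    k=(s*X>48); c,sz,a=cv2.minAreaRect(P[k][:,:2].astype(np.float32)); print("rail",k.sum(),c,sz,a,np.median(P[k][:,2]),np.polyfit(Y[k],P[k][:,2],1), np.polyfit(Y[k],X[k],1))
```

```text
[ 537.92465788 -292.23064811  236.11143322] [ 1.79992170e+02 -1.17849492e-02 -1.61088917e+01] [-0.19998253  0.92955285 -0.25180335]
comb_grip 0.74 [314. 225.] 2094 [ 552.5 -290.9   89.4] [ 31. 101.] [ 543.1 -288.2] [ 24.1 124.8] 74.2
comb_grip 0.6 [353.  42.] 1665 [ 687.8 -371.7   10.4] [ 9. 12.] [ 688.  -371.9] [44.9 34.3] 17.9
comb_sole 0.92 [308. 225.] 2322 [ 553.8 -291.1   79.3] [ 30. 101.] [ 542.9 -288.2] [ 26.3 125. ] 74.2
griptop 1217 [ 544.6190236  -288.34507683   99.70967466] (543.8052368164062, -287.8018798828125) (19.578149795532227, 42.45647048950195) 74.32789611816406
rail 1088 (501.1629638671875, 2.5749282836914062) (229.61392211914062, 22.080799102783203) 85.10889434814453 42.60532450754846 [1.24178908e-03 4.25555902e+01] [ 2.90171773e-03 -5.56932211e+01]
rail 1267 (622.808837890625, -8.47076416015625) (230.0384063720703, 28.598407745361328) 84.94245910644531 42.61273244316419 [4.51880914e-04 4.25046733e+01] [4.90259706e-03 6.27970097e+01]
```

View pics/w1.png

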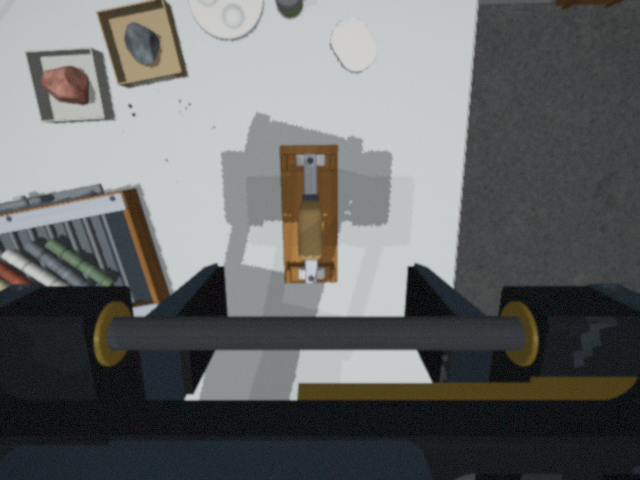

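The wrist view shows the grip at about (310,228) on the rest. Its top measures about 100 mm high with a 19.6 × 42.5 mm footprint, as expected. I'll descend and grip it.

{"method": "servo_tool", "body": {
  "steps": [
    [0,[4.4,-5.6,10],[0,0,-0.007]],
    [0,[0,0,20],[0,0,0]],
    [0,[0,0,20],[0,0,0]],
    [0,[0,0,20],[0,0,0]],
    [0,[0,0,20],[0,0,0]],
    [0,[0,0,20],[0,0,0]],
    [0,[0,0,20],[0,0,0]],
    [0,[0,0,20],[0,0,0]],
    [0,[0,0,9],[0,0,0]],
    [0,[0,0,0],[0,0,0]]
  ]
}}

```text
time_s: 3.75
ee_pos: [543.4, -286.8, 75.2]
ee_rot: [-180.0, 0.2, -15.6]
force: [0.9, -0.8, -0.2]
gripper_width: 91.3
gripper_force: 0.0
```

{"method": "servo_tool", "body": {
  "squeeze": 35,
  "steps": [
    [180,[0,0,0],[0,0,0]],
    [220,[0,0,0],[0,0,0]],
    [255,[0,0,0],[0,0,0]],
    [255,[0,0,0],[0,0,0]],
    [255,[0,0,0],[0,0,0]],
    [255,[0,0,0],[0,0,0]],
    [255,[0,0,0],[0,0,0]],
    [255,[0,0,0],[0,0,0]],
    [255,[0,0,0],[0,0,0]],
    [255,[0,0,0],[0,0,0]]
  ]
}}

```text
time_s: 4.75
ee_pos: [544.1, -287.7, 76.9]
ee_rot: [180.0, -0.0, -15.7]
force: [-0.4, 0.2, -0.6]
gripper_width: 20.0
gripper_force: 35.0
```

{"method": "servo_tool", "body": {
  "steps": [
    [255,[0,0,-10],[0,0,0]],
    [255,[0,0,-30],[0,0,0]],
    [255,[0,0,-40],[0,0,0]],
    [255,[0,0,-40],[0,0,0]],
    [255,[0,0,-40],[0,0,-0.093]],
    [255,[0,0,0],[0,0,-0.093]],
    [255,[-18,-55,0],[0,0,0]],
    [255,[-12,-40,0],[0,0,0]],
    [255,[-15,-45,0],[0,0,0]],
    [255,[-15,-45,0],[0,0,0]]
  ]
}}

```text
time_s: 5.75
ee_pos: [501.3, -104.1, 237.2]
ee_rot: [-180.0, -0.0, -5.0]
force: [0.7, 0.7, -2.1]
gripper_width: 20.0
gripper_force: 35.0
```

{"method": "servo_tool", "body": {
  "steps": [
    [255,[-15,-45,0],[0,0,0]],
    [255,[0,0,0],[0,0,0]],
    [255,[0,0,0],[0,0,0]],
    [255,[0,0,0],[0,0,0]],
    [255,[0,0,0],[0,0,0]],
    [255,[0,0,0],[0,0,0]],
    [255,[0,0,0],[0,0,0]],
    [255,[0,0,0],[0,0,0]],
    [255,[0,0,0],[0,0,0]],
    [255,[0,0,0],[0,0,0]]
  ]
}}

```text
time_s: 6.75
ee_pos: [491.2, -59.7, 236.9]
ee_rot: [180.0, 0.0, -5.0]
force: [0.1, 0.2, -2.6]
gripper_width: 19.7
gripper_force: 35.0
```

Run:
```python
from m import *
s=state(); print(s["ee_pos"],s["ee_rot"],s["force"])
f=grab("wrist"); W=cloud(f); save(f,"w2.png"); np.save("w2.npy",W); np.save("w2c.npy",f["color"])
rep(f,W,["core_tray","comb_grip"]+ALL[3:])
```

```text
[491.20863171 -59.65490858 236.89410756] [ 1.79997176e+02  4.17498743e-03 -5.00579267e+00] [ 0.07773561  0.22086214 -2.57539877]
core_tray 0.88 [244. 141.] 30205 [577.    5.3  27.5] [15. 42.] [559.2  -0.8] [228.8 172.3] 84.1
comb_grip 0.75 [318. 276.] 6321 [512.  -60.9 243.6] [191. 261.] [513.3 -60.2] [26.5 81.7] 84.2
comb_grip 0.23 [101. 192.] 1413 [540.6 162.8  10.3] [ 6. 13.] [534.7 168.5] [ 19.3 128.9] 85.8
core_red_mid 0.89 [219. 154.] 817 [568.6  24.9  36. ] [33. 38.] [568.3  25.2] [70.3 10.4] 35.0
core_red_mid 0.26 [314. 277.] 6435 [512.  -60.8 243.3] [191. 261.] [513.3 -60.2] [26.5 81.7] 84.2
core_grey_mid 0.81 [269. 148.] 666 [570.9 -21.7  35.9] [34. 37.] [568.6 -22.8] [66.1  9.3] 31.2
core_cream_mid 0.72 [268. 147.] 714 [571.6 -21.3  35.9] [34. 37.] [568.5 -22.7] [66.1 10.1] 31.4
core_cream_mid 0.62 [198. 153.] 683 [570.3  46.6  36.2] [34. 38.] [569.5  46.4] [68.5  9. ] 32.4
core_green_mid 0.84 [288. 141.] 524 [571.8 -41.8  36.1] [34. 37.] [569.5 -43.3] [56.7  8.9] 35.1
core_green_mid 0.61 [247. 149.] 864 [5.685e+02 4.000e-01 3.590e+01] [33. 37.] [ 5.67e+02 -3.00e-01] [70.5 10.7] 36.2
core_white_mid 0.58 [246. 149.] 814 [568.7   0.7  35.9] [33. 37.] [ 5.672e+02 -2.000e-01] [69.7 10.4] 36.2
```

View pics/w2.png

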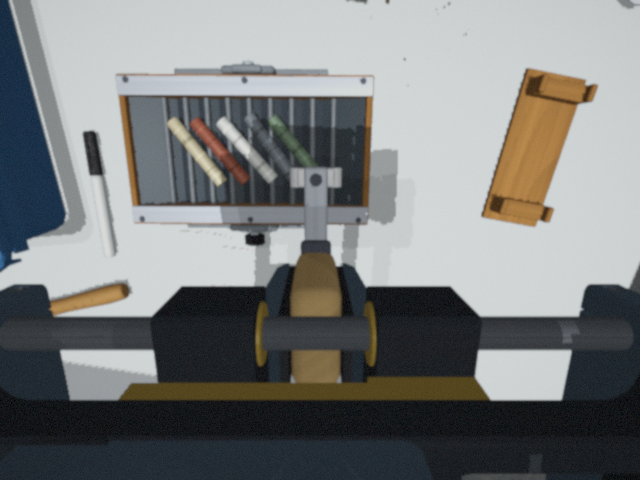

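Run:
```python
import numpy as np,cv2
W=np.load("w2.npy");C=np.load("w2c.npy").astype(int)
sat=C.max(-1)-C.min(-1)
v,u=np.mgrid[:480,:640]
for nm,box in (("far",(105,385,68,105)),("near",(125,375,198,232))):
    k=(u>box[0])&(u<box[1])&(v>box[2])&(v<box[3])&(W[...,2]>36)&(W[...,2]<48)&(C.min(-1)>110)&(sat<30)
    n,l,st,_=cv2.connectedComponentsWithStats(k.astype(np.uint8)); i=1+st[1:,4].argmax(); k=l==i
    P=W[k]; c,sz,a=cv2.minAreaRect(P[:,:2].astype(np.float32)); print(nm,k.sum(),np.median(P,0).round(1),np.round(c,1),np.round(sz,1),round(a,2))
    d=np.array([np.cos(np.radians(85)),np.sin(np.radians(85))]); print("  z vs y",np.polyfit((P[:,:2]-c)@d,P[:,2],1))
# comb far runner
k=(u>285)&(u<345)&(v>160)&(v<192)&(W[...,2]>150)&(W[...,2]<230); P=W[k]
p=np.array([491.2,-59.7,236.9]); a=np.radians(-5); x=np.array([np.cos(a),np.sin(a)]);y=np.array([np.sin(a),-np.cos(a)])
X=(P[:,:2]-p[:2])@x;Y=(P[:,:2]-p[:2])@y
b=(X>49)
print("runner",k.sum(),np.percentile(X[b],[1,50,99]),np.percentile(Y[b],[1,50,99]),np.median(P[b][:,2]))
# profile along tray y at x=+30 (grooves/apron)
o=np.array([561.,-3.]);yt=-y
Q=W[...,:2]-o; Xt=Q@x;Yt=Q@yt
for yy in range(-112,116,4):
    k=(abs(Yt-yy)<2)&(abs(Xt)<40)&(W[...,2]<60); print(yy,np.nanmedian(W[k][:,2]).round(1),end="; ")
```

```text
far 5398 [622.5  -6.8  40.7] [622.8  -7. ] [229.8  19.3] 85.02
  z vs y [2.27852088e-03 4.05701970e+01]
near 2855 [509.9  39.8  40.9] [509.   34.9] [167.6  18.6] 84.22
  z vs y [4.82696211e-04 4.08101771e+01]
runner 1131 [51.25436339 57.39978469 63.06307621] [-14.67926943  -1.09674518  12.50737832] 199.1580109901298
-112 37.9; -108 37.1; -104 29.9; -100 28.9; -96 28.0; -92 26.8; -88 25.8; -84 24.7; -80 24.2; -76 22.9; -72 16.6; -68 15.8; -64 16.9; -60 24.1; -56 23.6; -52 17.5; -48 16.4; -44 17.2; -40 24.5; -36 32.0; -32 31.1; -28 32.8; -24 31.3; -20 25.6; -16 33.5; -12 31.5; -8 32.2; -4 30.6; 0 24.8; 4 25.7; 8 17.9; 12 17.1; 16 18.3; 20 25.0; 24 34.0; 28 30.0; 32 17.5; 36 18.4; 40 25.0; 44 34.4; 48 33.4; 52 17.2; 56 17.7; 60 24.0; 64 25.5; 68 17.6; 72 16.1; 76 17.2; 80 22.9; 84 24.5; 88 25.0; 92 26.2; 96 27.2; 100 28.3; 104 29.4; 108 30.5; 112 36.9;
```

The view shows the comb in hand, with its far runner at (316,180), and the tray at (245,150). The tray mid works out at (564.5,-2), yaw -5. Next I'll go above the +y end, clear of the cores.

{"method": "servo_tool", "body": {
  "steps": [
    [255,[17.2,-38,0],[0,0,0]],
    [255,[17.2,-38,0],[0,0,0]],
    [255,[17.2,-38,0],[0,0,0]],
    [255,[17.2,-38,0],[0,0,0]],
    [255,[0,0,44],[0,0,0]],
    [255,[0,0,44],[0,0,0]],
    [255,[0,0,42],[0,0,0]],
    [255,[0,0,0],[0,0,0]],
    [255,[0,0,0],[0,0,0]],
    [255,[0,0,0],[0,0,0]]
  ]
}}

```text
time_s: 8.15
ee_pos: [575.1, 86.0, 109.6]
ee_rot: [-179.9, -0.3, -5.0]
force: [0.3, -0.2, -1.4]
gripper_width: 19.6
gripper_force: 35.0
```

Run:
```python
from m import *
s=state(); print(s["ee_pos"],s["ee_rot"],s["force"])
f=grab("wrist"); W=cloud(f); save(f,"w3.png"); np.save("w3.npy",W); np.save("w3c.npy",f["color"])
f=grab("top"); cv2.imwrite("pics/t3.png",cv2.resize(f["color"][200:330,170:350,::-1],None,fx=4,fy=4,interpolation=cv2.INTER_CUBIC))
```

```text
[575.0555703   86.0099232  109.58981362] [-179.93973576   -0.29691962   -5.00713764] [ 0.27873283 -0.16231402 -1.42630119]
```

View pics/w3.png

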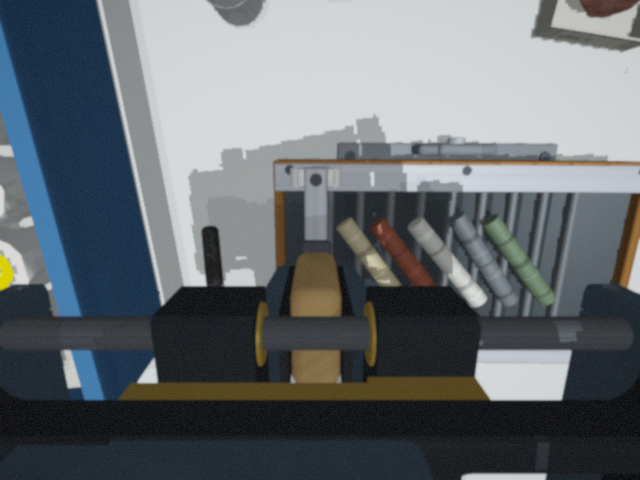

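The wrist view shows the far runner at (316,178), over the far rail (rows 163–192). The cores lie clear to the right. I'll ease down to feel for contact.

{"method": "servo_tool", "body": {
  "steps": [
    [255,[0,0,3],[0,0,0]],
    [255,[0,0,3],[0,0,0]],
    [255,[0,0,1.5],[0,0,0]],
    [255,[0,0,0],[0,0,0]],
    [255,[0,0,0],[0,0,0]],
    [255,[0,0,0],[0,0,0]],
    [255,[0,0,0],[0,0,0]],
    [255,[0,0,0],[0,0,0]],
    [255,[0,0,0],[0,0,0]],
    [255,[0,0,0],[0,0,0]]
  ]
}}

```text
time_s: 9.25
ee_pos: [573.0, 85.8, 99.4]
ee_rot: [180.0, -0.0, -5.0]
force: [1.1, -0.1, -2.6]
gripper_width: 19.9
gripper_force: 35.0
```

{"method": "servo_tool", "body": {
  "steps": [
    [255,[0,0,0.5],[0,0,0]],
    [255,[0,0,0],[0,0,0]],
    [255,[0,0,0],[0,0,0]],
    [255,[0,0,0],[0,0,0]],
    [255,[0,0,0],[0,0,0]],
    [255,[0,0,0],[0,0,0]],
    [255,[0,0,0],[0,0,0]],
    [255,[0,0,0],[0,0,0]],
    [255,[0,0,0],[0,0,0]],
    [255,[0,0,0],[0,0,0]]
  ]
}}

```text
time_s: 10.25
ee_pos: [573.0, 85.8, 99.0]
ee_rot: [180.0, -0.0, -5.0]
force: [-0.2, 0.0, -2.0]
gripper_width: 19.5
gripper_force: 35.0
```

{"method": "servo_tool", "body": {
  "steps": [
    [255,[0,0,0.5],[0,0,0]],
    [255,[0,0,0],[0,0,0]],
    [255,[0,0,0],[0,0,0]],
    [255,[0,0,0],[0,0,0]],
    [255,[0,0,0],[0,0,0]],
    [255,[0,0,0],[0,0,0]],
    [255,[0,0,0],[0,0,0]],
    [255,[0,0,0],[0,0,0]],
    [255,[0,0,0],[0,0,0]],
    [255,[0,0,0],[0,0,0]]
  ]
}}

```text
time_s: 11.25
ee_pos: [573.0, 85.8, 98.4]
ee_rot: [180.0, -0.0, -5.0]
force: [0.3, -0.2, -2.5]
gripper_width: 19.3
gripper_force: 35.0
```

{"method": "servo_tool", "body": {
  "steps": [
    [255,[0,0,0.4],[0,0,0]],
    [255,[0,0,0],[0,0,0]],
    [255,[0,0,0],[0,0,0]],
    [255,[0,0,0],[0,0,0]],
    [255,[0,0,0],[0,0,0]],
    [255,[0,0,0],[0,0,0]],
    [255,[0,0,0],[0,0,0]],
    [255,[0,0,0],[0,0,0]],
    [255,[0,0,0],[0,0,0]],
    [255,[0,0,0],[0,0,0]]
  ]
}}

```text
time_s: 12.25
ee_pos: [573.0, 85.9, 98.0]
ee_rot: [180.0, -0.0, -5.0]
force: [0.2, -1.0, -1.5]
gripper_width: 20.3
gripper_force: 35.0
```

{"method": "servo_tool", "body": {
  "steps": [
    [255,[0,0,0.4],[0,0,0]],
    [255,[0,0,0],[0,0,0]],
    [255,[0,0,0],[0,0,0]],
    [255,[0,0,0],[0,0,0]],
    [255,[0,0,0],[0,0,0]],
    [255,[0,0,0],[0,0,0]],
    [255,[0,0,0],[0,0,0]],
    [255,[0,0,0],[0,0,0]],
    [255,[0,0,0],[0,0,0]],
    [255,[0,0,0],[0,0,0]]
  ]
}}

```text
time_s: 13.25
ee_pos: [573.0, 85.8, 97.6]
ee_rot: [180.0, -0.0, -5.0]
force: [0.1, 0.5, -2.2]
gripper_width: 20.2
gripper_force: 35.0
```

{"method": "servo_tool", "body": {
  "steps": [
    [255,[0,0,0.4],[0,0,0]],
    [255,[0,0,0],[0,0,0]],
    [255,[0,0,0],[0,0,0]],
    [255,[0,0,0],[0,0,0]],
    [255,[0,0,0],[0,0,0]],
    [255,[0,0,0],[0,0,0]],
    [255,[0,0,0],[0,0,0]],
    [255,[0,0,0],[0,0,0]],
    [255,[0,0,0],[0,0,0]],
    [255,[0,0,0],[0,0,0]]
  ]
}}

```text
time_s: 14.25
ee_pos: [573.0, 85.9, 97.2]
ee_rot: [180.0, 0.0, -5.0]
force: [-0.3, -0.3, -2.7]
gripper_width: 20.0
gripper_force: 35.0
```

{"method": "servo_tool", "body": {
  "steps": [
    [255,[0,0,0.4],[0,0,0]],
    [255,[0,0,0],[0,0,0]],
    [255,[0,0,0],[0,0,0]],
    [255,[0,0,0],[0,0,0]],
    [255,[0,0,0],[0,0,0]],
    [255,[0,0,0],[0,0,0]],
    [255,[0,0,0],[0,0,0]],
    [255,[0,0,0],[0,0,0]],
    [255,[0,0,0],[0,0,0]],
    [255,[0,0,0],[0,0,0]]
  ]
}}

```text
time_s: 15.25
ee_pos: [573.0, 85.8, 96.8]
ee_rot: [180.0, 0.0, -5.0]
force: [1.1, 0.7, -1.2]
gripper_width: 20.2
gripper_force: 35.0
```

{"method": "servo_tool", "body": {
  "steps": [
    [255,[0,0,0.4],[0,0,0]],
    [255,[0,0,0],[0,0,0]],
    [255,[0,0,0],[0,0,0]],
    [255,[0,0,0],[0,0,0]],
    [255,[0,0,0],[0,0,0]],
    [255,[0,0,0],[0,0,0]],
    [255,[0,0,0],[0,0,0]],
    [255,[0,0,0],[0,0,0]],
    [255,[0,0,0],[0,0,0]],
    [255,[0,0,0],[0,0,0]]
  ]
}}

```text
time_s: 16.25
ee_pos: [573.1, 85.8, 96.6]
ee_rot: [180.0, -0.0, -5.0]
force: [0.3, -0.1, 2.3]
gripper_width: 20.0
gripper_force: 35.0
```

Run:
```python
from h import *
for i in range(3): cams.grab_frame("wrist"); s=state(); print(s["force"].round(2),s["torque"].round(3),s["ee_pos"].round(2))
```

```text
[-0.64 -0.14  1.57] [ 0.009  0.18  -0.02 ] [573.05  85.85  96.56]
[-1.11 -0.21  1.43] [0.011 0.174 0.026] [573.06  85.87  96.57]
[-0.17 -1.35  1.32] [ 0.019  0.197 -0.065] [573.08  85.86  96.59]
```

Contact came at TCP z ≈ 96.6, about 4 N, so the tray is near level at this end. A small roll will share the load between the runners, then I'll start drawing toward -y while watching the force.

{"method": "servo_tool", "body": {
  "steps": [
    [255,[0,0,0],[0,-0.002,0]],
    [255,[0,1,0],[0,0,0]],
    [255,[0,2,0],[0,0,0]],
    [255,[0,2,0],[0,0,0]],
    [255,[0,2,0],[0,0,0]],
    [255,[0,2,0],[0,0,0]],
    [255,[0,2,0],[0,0,0]],
    [255,[0,2,0],[0,0,0]],
    [255,[0,2,0],[0,0,0]],
    [255,[0,1,0],[0,0,0]]
  ]
}}

```text
time_s: 17.4
ee_pos: [571.8, 69.8, 96.6]
ee_rot: [-180.0, 0.1, -5.0]
force: [-0.2, 2.3, 2.4]
gripper_width: 19.8
gripper_force: 35.0
```

Run:
```python
from h import *
s=state(); print(s["force"].round(2),s["torque"].round(3),s["ee_pos"].round(2))
```

```text
[-0.16  2.27  2.42] [ 0.586 -0.317  0.092] [571.77  69.77  96.61]
```

{"method": "servo_tool", "body": {
  "steps": [
    [255,[0,2,-0.05],[0,0.001,0]],
    [255,[0,2,0],[0,0,0]],
    [255,[0,2,0],[0,0,0]],
    [255,[0,2,0],[0,0,0]],
    [255,[0,2,0],[0,0,0]],
    [255,[0,2,0],[0,0,0]],
    [255,[0,2,0],[0,0,0]],
    [255,[0,2,0],[0,0,0]],
    [255,[0,2,0],[0,0,0]],
    [255,[0,2,0],[0,0,0]]
  ]
}}

```text
time_s: 18.4
ee_pos: [569.9, 49.8, 96.5]
ee_rot: [180.0, 0.1, -5.0]
force: [0.8, 2.8, 3.8]
gripper_width: 19.9
gripper_force: 35.0
```

Run:
```python
from h import *
s=state(); print(s["force"].round(2),s["torque"].round(3),s["ee_pos"].round(2))
```

```text
[0.83 2.76 3.83] [ 0.721 -0.361  0.18 ] [569.87  49.84  96.51]
```

{"method": "servo_tool", "body": {
  "steps": [
    [255,[0,2,-0.1],[0,0.001,0]],
    [255,[0,2,-0.02],[0,0,0]],
    [255,[0,2,-0.02],[0,0,0]],
    [255,[0,2,-0.02],[0,0,0]],
    [255,[0,2,-0.01],[0,0,0]],
    [255,[0,2,-0.01],[0,0,0]],
    [255,[0,2,-0.01],[0,0,0]],
    [255,[0,2,-0.01],[0,0,0]],
    [255,[0,2,-0.01],[0,0,0]],
    [255,[0,2,-0.01],[0,0,0]]
  ]
}}

```text
time_s: 19.4
ee_pos: [567.9, 29.8, 96.5]
ee_rot: [180.0, 0.0, -5.0]
force: [-0.4, 1.2, 0.1]
gripper_width: 20.0
gripper_force: 35.0
```

Run:
```python
from m import *
s=state(); print(s["force"].round(2),s["torque"].round(3),s["ee_pos"].round(2))
f=grab("wrist"); W=cloud(f); save(f,"w4.png"); rep(f,W,ALL[3:])
```

```text
[-0.42  1.18  0.14] [ 0.317 -0.117  0.083] [567.92  29.84  96.52]
core_red_mid few
core_grey_mid 0.82 [394. 253.] 1395 [577.1 -17.6  35.8] [34. 37.] [573.9 -19.6] [56.9 10.3] 31.4
core_cream_mid 0.88 [286. 236.] 982 [590.2  45.7  27. ] [25. 28.] [589.5  46. ] [10.8 38.5] 85.0
core_green_mid 0.95 [435. 258.] 1706 [570.2 -42.6  35.8] [33. 37.] [565.5 -46.2] [70.5 11. ] 34.6
core_white_mid 0.75 [356. 252.] 1400 [577.9   5.2  35.8] [33. 37.] [575.2   3.8] [54.8 10.7] 30.1
core_white_mid 0.28 [404. 211.] 44575 [601.4 -29.3  27.4] [ 6. 41.] [574.1  -2.6] [231.3 144. ] 82.1
```

View pics/w4.png

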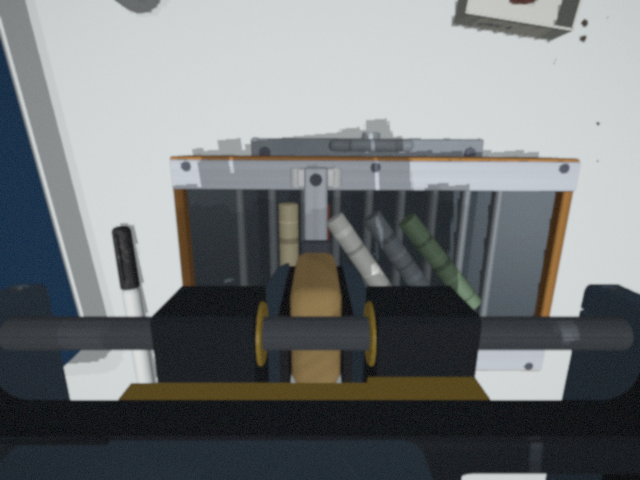

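Cream is seated in its groove (top at 27 mm), seen at (288,235). Contact is light, about 2.5 N, so I'll continue.

{"method": "servo_tool", "body": {
  "steps": [
    [255,[0,2,0],[0,0,0]],
    [255,[0,2,0],[0,0,0]],
    [255,[0,2,0],[0,0,0]],
    [255,[0,2,0],[0,0,0]],
    [255,[0,2,0],[0,0,0]],
    [255,[0,2,0],[0,0,0]],
    [255,[0,2,0],[0,0,0]],
    [255,[0,2,0],[0,0,0]],
    [255,[0,2,0],[0,0,0]],
    [255,[0,2,0],[0,0,0]]
  ]
}}

```text
time_s: 20.7
ee_pos: [566.3, 9.9, 96.7]
ee_rot: [180.0, 0.0, -5.0]
force: [0.1, 0.4, -1.8]
gripper_width: 19.5
gripper_force: 35.0
```

Run:
```python
from m import *
s=state(); print(s["force"].round(2),s["torque"].round(3),s["ee_pos"].round(2))
f=grab("wrist"); W=cloud(f); save(f,"w5.png"); rep(f,W,ALL[3:])
```

```text
[ 0.13  0.45 -1.84] [0.073 0.088 0.063] [566.31   9.95  96.66]
core_red_mid 0.92 [286. 234.] 912 [589.2  25.8  27. ] [25. 28.] [588.2  26.3] [10.3 37.1] 84.4
core_grey_mid 0.86 [360. 252.] 1351 [577.  -17.9  35.9] [34. 37.] [574.6 -19.1] [54.8 10.5] 30.8
core_cream_mid 0.78 [258. 242.] 1373 [584.3  45.9  27. ] [24. 28.] [582.4  46.5] [11.1 52.5] 84.6
core_cream_mid 0.44 [360. 211.] 44009 [601.9 -22.5  27.4] [ 6. 41.] [563.7  -1.9] [228.9 164.1] 85.3
core_green_mid 0.56 [396. 252.] 1363 [573.3 -40.6  35.8] [34. 37.] [571.1 -42.3] [56.4 10.1] 35.0
core_white_mid few
```

Red is seated (top 27 mm) and contact has gone very light. I'll lower slightly and continue.

{"method": "servo_tool", "body": {
  "steps": [
    [255,[0,2,0.1],[0,0,0]],
    [255,[0,2,0.01],[0,0,0]],
    [255,[0,2,0.01],[0,0,0]],
    [255,[0,2,0.01],[0,0,0]],
    [255,[0,2,0.01],[0,0,0]],
    [255,[0,2,0.01],[0,0,0]],
    [255,[0,2,0.01],[0,0,0]],
    [255,[0,2,0.01],[0,0,0]],
    [255,[0,2,0.01],[0,0,0]],
    [255,[0,2,0.01],[0,0,0]]
  ]
}}

```text
time_s: 22.0
ee_pos: [564.6, -9.9, 96.5]
ee_rot: [180.0, -0.0, -5.0]
force: [0.3, 0.2, -2.1]
gripper_width: 20.1
gripper_force: 35.0
```

Run:
```python
from m import *
s=state(); print(s["force"].round(2),s["torque"].round(3),s["ee_pos"].round(2))
f=grab("wrist"); W=cloud(f); save(f,"w6.png"); rep(f,W,ALL[3:])
```

```text
[ 0.29  0.16 -2.07] [ 0.053  0.037 -0.018] [564.64  -9.93  96.53]
core_red_mid 0.69 [255. 245.] 1405 [581.3  26.   26.9] [24. 29.] [580.7  27. ] [11.8 52.4] 84.4
core_grey_mid 0.88 [337. 240.] 652 [583.  -22.6  36.8] [34. 39.] [584.1 -22. ] [36.9  8.9] 13.8
core_cream_mid 0.79 [229. 243.] 1341 [584.7  45.5  27. ] [24. 29.] [582.8  46.2] [10.4 51.9] 85.0
core_green_mid 0.8 [369. 250.] 1421 [574.3 -42.8  35.8] [34. 37.] [571.6 -44.6] [58.3 10.4] 34.6
core_white_mid 0.83 [288. 238.] 906 [585.5   6.3  26.9] [24. 28.] [585.1   6.9] [11.  35.2] 84.1
```

White is seated too. Contact has faded, so I'll ease down a little more.

{"method": "servo_tool", "body": {
  "steps": [
    [255,[0,2,0.15],[0,0,0]],
    [255,[0,2,0.02],[0,0,0]],
    [255,[0,2,0.02],[0,0,0]],
    [255,[0,2,0.02],[0,0,0]],
    [255,[0,2,0.02],[0,0,0]],
    [255,[0,2,0.02],[0,0,0]],
    [255,[0,2,0.02],[0,0,0]],
    [255,[0,2,0.02],[0,0,0]],
    [255,[0,2,0.02],[0,0,0]],
    [255,[0,2,0.02],[0,0,0]]
  ]
}}

```text
time_s: 23.3
ee_pos: [563.0, -29.7, 96.4]
ee_rot: [-180.0, -0.0, -5.0]
force: [0.6, 1.2, 0.5]
gripper_width: 19.7
gripper_force: 35.0
```

Run:
```python
from m import *
s=state(); print(s["force"].round(2),s["torque"].round(3),s["ee_pos"].round(2))
f=grab("wrist"); W=cloud(f); save(f,"w7.png"); rep(f,W,ALL[3:])
```

```text
[0.58 1.18 0.51] [ 0.421  0.1   -0.021] [563.02 -29.75  96.39]
core_red_mid 0.89 [225. 245.] 1378 [582.5  25.7  26.9] [24. 28.] [580.9  26.6] [10.9 52. ] 85.2
core_grey_mid 0.46 [328. 233.] 17 [585.1 -38.7  25.5] [24. 26.] [585.1 -38.7] [0.1 9.6] 85.0
core_cream_mid 0.59 [196. 244.] 1377 [584.4  45.1  27. ] [24. 28.] [582.4  46.2] [10.7 52.6] 85.3
core_green_mid 0.86 [356. 244.] 1605 [577.9 -55.3  35.8] [34. 37.] [575.4 -56.8] [65.2 10.7] 29.6
core_white_mid 0.59 [256. 244.] 1283 [579.9   6.3  26.9] [24. 28.] [577.8   6.8] [10.9 49.6] 85.1
```

{"method": "servo_tool", "body": {
  "steps": [
    [255,[0,2,0.01],[0,0,0]],
    [255,[0,2,0.01],[0,0,0]],
    [255,[0,2,0.01],[0,0,0]],
    [255,[0,2,0.01],[0,0,0]],
    [255,[0,2,0.01],[0,0,0]],
    [255,[0,2,0.01],[0,0,0]],
    [255,[0,2,0.01],[0,0,0]],
    [255,[0,2,0.01],[0,0,0]],
    [255,[0,2,0.01],[0,0,0]],
    [255,[0,2,0.01],[0,0,0]]
  ]
}}

```text
time_s: 24.6
ee_pos: [561.3, -49.7, 96.3]
ee_rot: [-180.0, -0.0, -5.0]
force: [-0.1, 3.0, 5.1]
gripper_width: 19.9
gripper_force: 35.0
```

Run:
```python
from m import *
s=state(); print(s["force"].round(2),s["torque"].round(3),s["ee_pos"].round(2))
f=grab("wrist"); W=cloud(f); save(f,"w8.png"); rep(f,W,ALL[3:])
```

```text
[-0.09  3.02  5.06] [ 0.871  0.096 -0.04 ] [561.31 -49.66  96.34]
core_red_mid 0.6 [193. 245.] 1383 [582.7  25.2  26.9] [24. 29.] [580.8  26. ] [10.6 51.7] 85.5
core_grey_mid 0.7 [288. 234.] 1048 [585.4 -34.2  27. ] [25. 28.] [584.1 -33.9] [10.7 41.5] 84.4
core_cream_mid 0.74 [166. 251.] 1586 [581.   45.1  27. ] [23. 29.] [576.8  46.5] [10.7 63.9] 84.9
core_green_mid 0.66 [327. 214.] 47 [593.8 -59.4  25.2] [24. 27.] [592.2 -59.5] [ 0.7 26.4] 84.9
core_white_mid 0.9 [225. 244.] 1109 [579.4   5.8  27. ] [25. 28.] [578.2   6.5] [ 9.9 48. ] 84.4
```

View pics/w8.png

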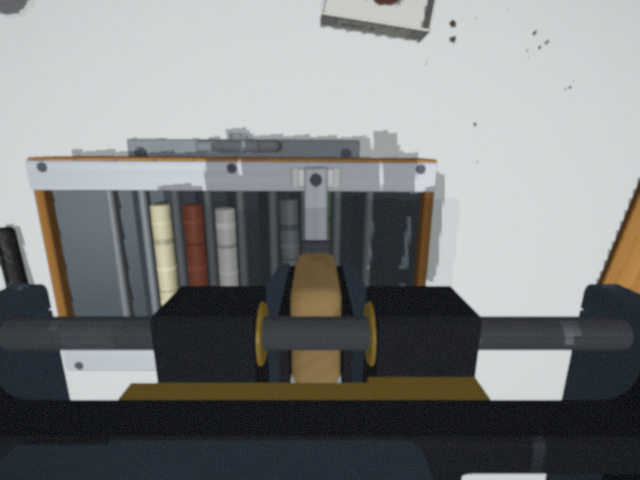

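Four cores are seated and green is dropping in under the bar, with its top already low. I'll raise 0.25 mm to lighten the contact and carry on to the far end.

{"method": "servo_tool", "body": {
  "steps": [
    [255,[0,2,-0.25],[0,0,0]],
    [255,[0,2,0],[0,0,0]],
    [255,[0,2,0],[0,0,0]],
    [255,[0,2,0],[0,0,0]],
    [255,[0,2,0],[0,0,0]],
    [255,[0,2,0],[0,0,0]],
    [255,[0,2,0],[0,0,0]],
    [255,[0,2,0],[0,0,0]],
    [255,[0,2,0],[0,0,0]],
    [255,[0,2,0],[0,0,0]]
  ]
}}

```text
time_s: 25.9
ee_pos: [559.4, -69.8, 96.3]
ee_rot: [180.0, 0.0, -5.0]
force: [0.7, 3.1, 3.0]
gripper_width: 19.8
gripper_force: 35.0
```

Run:
```python
from m import *
s=state(); print(s["force"].round(2),s["torque"].round(3),s["ee_pos"].round(2))
f=grab("wrist"); W=cloud(f); save(f,"w9.png"); rep(f,W,ALL[3:])
```

```text
[0.74 3.05 3.01] [ 0.72  -0.079  0.024] [559.36 -69.76  96.3 ]
core_red_mid 0.72 [161. 251.] 1728 [578.2  25.3  26.8] [23. 28.] [574.8  26.7] [11.5 63.9] 83.7
core_cream_mid 0.98 [135. 258.] 2000 [575.5  45.2  26.9] [23. 28.] [573.   46.6] [10.9 71.2] 84.3
core_green_mid 0.74 [285. 227.] 1191 [585.9 -54.4  26.9] [25. 28.] [584.8 -54. ] [10.3 46.1] 83.6
core_white_mid 0.84 [195. 245.] 1363 [579.2   5.2  26.9] [23. 28.] [577.4   6.4] [10.8 50.4] 84.8
core_white_mid 0.43 [286. 227.] 1126 [585.9 -54.1  27. ] [25. 28.] [584.9 -54. ] [10.2 45.8] 83.5
```

All five are seated (tops at 27 mm). I'll finish the stroke to the far end.

{"method": "servo_tool", "body": {
  "steps": [
    [255,[0,2,-0.15],[0,0,0]],
    [255,[0,2,0],[0,0,0]],
    [255,[0,2,0],[0,0,0]],
    [255,[0,2,0],[0,0,0]],
    [255,[0,2,0],[0,0,0]],
    [255,[0,2,0],[0,0,0]],
    [255,[0,2,0],[0,0,0]],
    [255,[0,2,0],[0,0,0]],
    [255,[0,2,0],[0,0,0]],
    [255,[0,2,0],[0,0,0]]
  ]
}}

```text
time_s: 27.2
ee_pos: [557.5, -89.7, 96.3]
ee_rot: [180.0, 0.0, -5.0]
force: [0.2, 1.0, -0.2]
gripper_width: 19.9
gripper_force: 35.0
```

{"method": "servo_tool", "body": {
  "steps": [
    [255,[0,0,-3],[0,0,0]],
    [255,[0,0,-10],[0,0,0]],
    [255,[0,0,-30],[0,0,0]],
    [255,[0,0,-40],[0,0,0]],
    [255,[0,0,-40],[0,0,0]],
    [255,[0,0,-10],[0,0,0]],
    [255,[0,0,0],[0,0,0]],
    [255,[0,0,0],[0,0,0]],
    [255,[0,0,0],[0,0,0]],
    [255,[0,0,0],[0,0,0]]
  ]
}}

```text
time_s: 28.2
ee_pos: [556.8, -89.3, 227.6]
ee_rot: [-180.0, 0.2, -5.0]
force: [0.5, 0.3, -1.6]
gripper_width: 20.1
gripper_force: 35.0
```

Run:
```python
from m import *
s=state(); print(s["force"].round(2),s["ee_pos"].round(2),s["ee_rot"].round(2))
f=grab("wrist"); W=cloud(f); save(f,"w10.png"); rep(f,W,ALL[2:])
f=grab("top"); W=cloud(f); save(f,"t10.png"); rep(f,W,ALL[2:])
```

```text
[ 0.51  0.26 -1.58] [556.83 -89.32 227.65] [-179.99    0.21   -4.99]
comb_rest_mid 0.88 [508. 213.] 8061 [ 547.  -284.1    5.6] [ 4. 26.] [ 541.2 -284.7] [ 59.5 147. ] 74.6
core_red_mid 0.91 [198. 218.] 679 [573.6  26.3  27.1] [24. 29.] [571.3  27.1] [ 9.9 68.7] 84.6
core_grey_mid 0.91 [258. 214.] 685 [571.  -33.7  27.2] [25. 29.] [569.1 -33.2] [ 9.7 70.1] 86.6
core_cream_mid 0.69 [180. 220.] 722 [573.7  45.9  27.1] [24. 29.] [572.8  46.7] [ 9.7 70.7] 84.8
core_green_mid 0.73 [277. 209.] 764 [573.4 -53.2  27. ] [24. 29.] [573.  -53.2] [11.  69.9] 83.3
core_white_mid 0.8 [218. 219.] 719 [569.    6.8  27.1] [24. 29.] [566.9   7.5] [10. 70.] 84.7
core_white_mid 0.74 [607.  54.] 1887 [ 688.3 -369.8   10.2] [ 6. 12.] [ 688.6 -370.6] [45.5 36.1] 21.1
comb_rest_mid 0.67 [409. 282.] 2353 [ 539.7 -286.1    8.1] [ 5. 27.] [ 540.7 -286.9] [ 58.3 146.1] 74.2
core_red_mid 0.27 [297. 301.] 145 [504.4 -86.4 195.9] [185. 198.] [508.9 -84.5] [27.  21.5] 1.2
core_green_mid 0.45 [263. 300.] 1624 [508.9 -11.9  29. ] [ 7. 45.] [504.5 -25.9] [166.6  57.6] 88.2
```

View pics/w10.png

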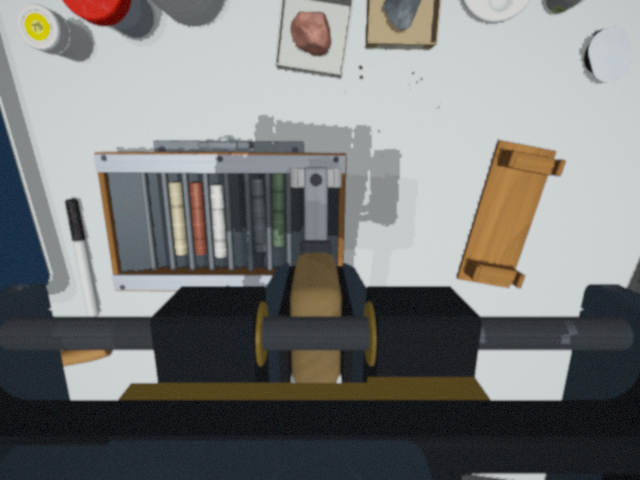

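All five cores lie in separate grooves at (180,220), (198,218), (218,219), (258,214) and (277,210). The rest is free at (508,213). I'll return the comb there.

{"method": "servo_tool", "body": {
  "steps": [
    [255,[0,0,0],[0,0,0.0935]],
    [255,[0,0,0],[0,0,0.0935]],
    [255,[7.9,38.8,0],[0,0,0]],
    [255,[7.9,38.8,0],[0,0,0]],
    [255,[7.9,38.8,0],[0,0,0]],
    [255,[7.9,38.8,0],[0,0,0]],
    [255,[7.9,38.8,0],[0,0,0]],
    [255,[0,0,40],[0,0,0]],
    [255,[0,0,40],[0,0,0]],
    [255,[0,0,20],[0,0,0]]
  ]
}}

```text
time_s: 29.9
ee_pos: [541.1, -286.5, 125.9]
ee_rot: [-179.9, 0.3, -15.8]
force: [-0.6, -0.1, -2.6]
gripper_width: 19.8
gripper_force: 35.0
```

{"method": "servo_tool", "body": {
  "steps": [
    [255,[0,0,0],[0,0,0]],
    [255,[0,0,0],[0,0,0]],
    [255,[0,0,0],[0,0,0]],
    [255,[0,0,0],[0,0,0]],
    [255,[0,0,0],[0,0,0]],
    [255,[0,0,0],[0,0,0]],
    [255,[0,0,0],[0,0,0]],
    [255,[0,0,0],[0,0,0]],
    [255,[0,0,0],[0,0,0]],
    [255,[0,0,0],[0,0,0]]
  ]
}}

```text
time_s: 30.9
ee_pos: [543.1, -286.9, 129.4]
ee_rot: [180.0, 0.0, -15.7]
force: [0.9, -1.2, -1.0]
gripper_width: 20.2
gripper_force: 35.0
```

{"method": "servo_tool", "body": {
  "steps": [
    [255,[0,0,12],[0,0,0]],
    [255,[0,0,12],[0,0,0]],
    [255,[0,0,12],[0,0,0]],
    [255,[0,0,8],[0,0,0]],
    [255,[0,0,5],[0,0,0]],
    [255,[0,0,1.5],[0,0,0]],
    [255,[0,0,0],[0,0,0]],
    [255,[0,0,0],[0,0,0]],
    [255,[0,0,0],[0,0,0]],
    [255,[0,0,0],[0,0,0]]
  ]
}}

```text
time_s: 31.9
ee_pos: [543.4, -287.0, 79.5]
ee_rot: [180.0, -0.1, -15.7]
force: [0.4, -0.1, -2.1]
gripper_width: 20.1
gripper_force: 35.0
```

{"method": "servo_tool", "body": {
  "steps": [
    [255,[0,0,0.5],[0,0,0]],
    [255,[0,0,0.5],[0,0,0]],
    [255,[0,0,0.5],[0,0,0]],
    [255,[0,0,0.3],[0,0,0]],
    [255,[0,0,0],[0,0,0]],
    [255,[0,0,0],[0,0,0]],
    [255,[0,0,0],[0,0,0]],
    [255,[0,0,0],[0,0,0]],
    [255,[0,0,0],[0,0,0]],
    [255,[0,0,0],[0,0,0]]
  ]
}}

```text
time_s: 32.9
ee_pos: [543.2, -286.9, 77.2]
ee_rot: [180.0, -0.0, -15.7]
force: [0.3, -0.4, -2.3]
gripper_width: 20.2
gripper_force: 35.0
```

{"method": "servo_tool", "body": {
  "steps": [
    [255,[0,0,0.3],[0,0,0]],
    [255,[0,0,0.2],[0,0,0]],
    [255,[0,0,0],[0,0,0]],
    [255,[0,0,0],[0,0,0]],
    [255,[0,0,0],[0,0,0]],
    [255,[0,0,0],[0,0,0]],
    [255,[0,0,0],[0,0,0]],
    [255,[0,0,0],[0,0,0]],
    [255,[0,0,0],[0,0,0]],
    [255,[0,0,0],[0,0,0]]
  ]
}}

```text
time_s: 33.9
ee_pos: [543.2, -287.0, 76.9]
ee_rot: [180.0, -0.0, -15.7]
force: [0.0, 0.4, 1.8]
gripper_width: 20.3
gripper_force: 35.0
```

Contact on the pads at the starting height. I'll release and retreat.

{"method": "servo_tool", "body": {
  "steps": [
    [200,[0,0,0],[0,0,0]],
    [160,[0,0,0],[0,0,0]],
    [100,[0,0,0],[0,0,0]],
    [50,[0,0,0],[0,0,0]],
    [0,[0,0,0],[0,0,0]],
    [0,[0,0,0],[0,0,0]],
    [0,[0,0,0],[0,0,0]],
    [0,[0,0,0],[0,0,0]],
    [0,[0,0,0],[0,0,0]],
    [0,[0,0,0],[0,0,0]]
  ]
}}

```text
time_s: 34.9
ee_pos: [543.2, -286.9, 76.7]
ee_rot: [180.0, -0.0, -15.7]
force: [0.2, -1.0, -0.2]
gripper_width: 88.7
gripper_force: 0.0
```

{"method": "servo_tool", "body": {
  "steps": [
    [0,[0,0,-5],[0,0,0]],
    [0,[0,0,-20],[0,0,0]],
    [0,[0,0,-40],[0,0,0]],
    [0,[0,0,-40],[0,0,0]],
    [0,[0,0,-40],[0,0,0]],
    [0,[0,0,-20],[0,0,0]],
    [0,[0,0,0],[0,0,0]],
    [0,[0,0,0],[0,0,0]],
    [0,[0,0,0],[0,0,0]],
    [0,[0,0,0],[0,0,0]]
  ]
}}

```text
time_s: 35.9
ee_pos: [542.5, -286.5, 239.8]
ee_rot: [-180.0, 0.2, -15.7]
force: [-0.1, -0.1, -0.9]
gripper_width: 91.5
gripper_force: 0.0
```

Run:
```python
from m import *
s=state(); print(s["time_s"],s["force"].round(2),s["ee_pos"].round(2))
f=grab("wrist"); W=cloud(f); save(f,"w11.png"); rep(f,W,["comb_grip","comb_rest_mid"])
m=(W[...,2]>90)&(W[...,2]<115); P=W[m]; c,sz,a=cv2.minAreaRect(P[:,:2].astype(np.float32)); print("griptop",np.median(P,0),c,sz,a)
```

```text
35.9 [-0.11 -0.05 -0.89] [ 542.46 -286.54  239.82]
comb_grip 0.97 [319. 228.] 2237 [ 552.9 -288.8   85.4] [ 30. 101.] [ 542.4 -286. ] [ 25.5 125.7] 74.3
comb_rest_mid 0.94 [326. 207.] 4520 [ 555.5 -290.1    5.6] [ 4. 29.] [ 540.4 -286.4] [ 61.3 149.2] 74.3
griptop [ 544.21181645 -286.23425708   99.72127681] (542.712890625, -285.6303405761719) (19.425073623657227, 43.3580322265625) 74.7121353149414
```

View pics/w11.png

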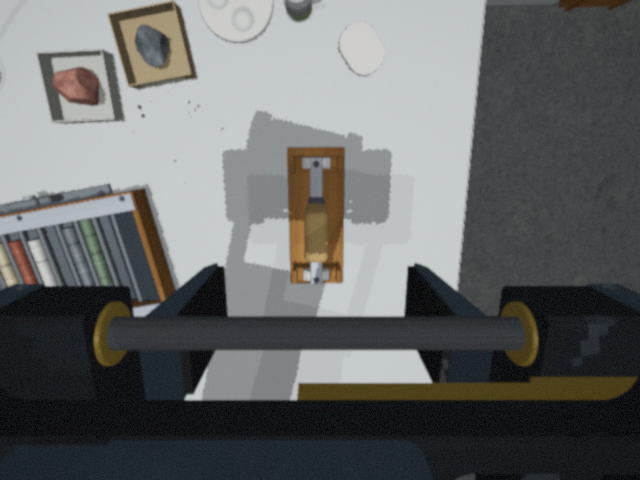

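The comb stands upright on its rest at (317,225) with the same top height as at the start, and the cores are seated.

```bash
python3 -c "
from h import *
print(ticket.job_done())"
```

```text
the job is handed in; nothing more can be done
None
```

The job is handed in: all five cores lie seated in separate grooves after one end-to-end pass with light contact (readings up to about 7 N), and the comb is back upright on its rest, at about 36 s of the 72 s allowed.

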